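Close the board carriage and slide it into its inspection notch

TASK

Fold the clear cover of the board carriage fully shut first; then take hold of the carriage's upright steel post and slide the carriage along the rods towards the saddle with the forked upright, until its spring ball clicks into the notch there, and do not run on through the notch. Finish while still gripping the post, with the carriage at rest in the notch and the cover shut; leave the other things on the bench where they are.

Things in the scene. Friction and masses are not known exactly. Their poses are not given: they have to be found in the camera images.
- stage_mid (a point): Middle of the fixed slide stage, at table height: an aluminium base plate 100 mm (x) by 480 mm (y), 8 mm thick, with two 10 mm steel rods (axes 26 mm high) along its own y at x = -30 and +30 mm and 32 mm high end blocks at y = -225 and +225 mm. The carriage travels along this frame's y axis; the frame's -x side is the side nearer the robot. The stage may stand turned by up to about 0.25 rad
- carriage (a joint): Slide of the board carriage along the stage's y: 0 with the carriage in the middle of the stage, positive towards the stage's +y, in m, stops at -0.165 and +0.165. Sliding friction about 1.2 N; crossing a ridge of the notch takes about 5 N more, and the spring ball then pulls the carriage into the notch
- ball_point (a point): Point on the carriage's centre line, 20 mm above the table, just at the lower tip of the carriage's hidden spring ball (10 mm ball, pressed down with 4.5 N by its spring). The carriage is a flat aluminium tray 86 mm (x) by 90 mm (y), floor underside 33 mm and rim 49 mm above the table, carrying a green circuit board; its axes are the stage's
- grip_post: The post by which the carriage is gripped: upright steel cylinder, 15 mm in diameter, 46 mm tall, standing on a bracket on the carriage's robot side, 72 mm from ball_point along the stage's -x. Origin on its axis half-way up, 62 mm above the table (foot at 39 mm, top at 85 mm). It can turn stiffly about its own axis, to no effect
- cover (a joint): Hinge of the carriage's cover, in rad: 0 is fully shut (flat on the tray's rim), 1.57 stands upright; stops at 0 and 1.6. Friction keeps it where it is left (some 1 N at the free edge moves it)
- cover_hinge (a point): Middle of the cover's hinge axis, on the carriage's far edge (stage +x side), 46 mm from ball_point along stage x and 51.5 mm above the table; the hinge axis runs along the stage's y. The cover is a clear pane in a dark steel frame, 88 mm from hinge to free edge, 90 mm wide, 5 mm thick (shut: top face 54 mm above the table)
- cover_edge (a point): Middle of the cover's free edge, 88 mm from the hinge; when shut it lies on the robot's side of the tray, when open it stands up above the hinge
- notch (a point): Middle of the notch, 20 mm above the table: the gap between two small steel ridges (6 mm round, 12 mm apart along y, 24 mm long in x, tops 23 mm high) on the saddle with the forked upright. The carriage is in the notch when ball_point and notch agree along the stage's y; the carriage's little pointer is then at the fork
- notch_saddle: The saddle that bears the notch: dark steel plate 26 mm wide across the stage's base, 95 to 130 mm from the stage's middle, on either half. Its forked upright (two tines, top 65 mm above the table) stands 83 mm from the notch on the stage's +x side. Origin on the table, under the notch
- plain_saddle: The other saddle, of dark steel, flat, without ridges or fork, on the opposite half of the stage; nothing happens there. Origin on the table at its middle
- screwdriver: Bystander: screwdriver with black handle, 160 mm long, lying on the robot's side of the stage; origin under its middle
- spool: Bystander: grey wire spool, 48 mm in diameter, 38 mm tall; origin at its underside
- spare_board: Bystander: spare green circuit board, 50 by 80 mm, up to 10 mm high, lying beyond the stage; origin at its underside
- flux_jar: Bystander: small amber jar with black lid, 40 mm in diameter, 45 mm tall, beyond the stage; origin at its underside
- tip_pot: Bystander: dark steel cup, 70 mm in diameter, 50 mm tall; origin at its underside
- parts_tray: Bystander: black divided tray, 120 by 160 mm, 30 mm high; origin at its underside
- water_bottle: Bystander: clear bottle, 62 mm in diameter, 200 mm tall; origin at its underside

How it is judged:
By the outcome, as a careful person would: the job done as asked, in the order asked, and still so for the second after the job is handed in, while the arm keeps its last pose, push and grip.
It also fails if it takes over 58 s, if anything falls off the work surface, if the arm or the gripper's body presses on something with over 40 N, if the wrist force passes 120 N, or if a joint passes its speed limit or range.

ROBOT

A 6-joint arm with a two-finger parallel gripper is mounted at the origin on the work surface. World frame = base frame: x ahead of the robot, y to its left, z up, the work surface at z = 0. Lengths are in m, angles in rad, forces in N, time in s.
With the tool pointing down it reaches from about 0.25 to 0.725 m from the base axis. Payload 4 kg.
Tool frame: the origin (TCP) lies on the centre line of the jaws, within the pads' length; the fingertips stand 19 mm ahead of it and the grasp point (between the pads) is the TCP; z points along the fingers, y is the direction in which the jaws open and shut (so a half turn about z gives the same grasp; the last joint's range is limited). The gripper opens to 85 mm and grips with 20 to 120 N. Pads are 22 mm wide; open, the fingers measure 114 mm over their backs; the gripper's body (76 mm by 85 mm) begins 54 mm behind the grasp point. The pads swing forward as they close: fully open they stand 13 mm farther back than shut.
Start: joints at [1.194, 0.241, 0.005, 1.335, 0, 1.571], TCP at [0.184, 0.465, 0.211] pointing down, gripper open.
Joint ranges: [-2.72, 2.72], [-1.05, 1.87], [-1.09, 1.28], [-1.99, 2.15], [-1.42, 1.44], [-3.14, 3.14]. Speed limits (rad/s): [2.79, 2.79, 3.14, 3.14, 3.14, 3.14].

INTERFACE

Orientations are given as a unit quaternion [x, y, z, w].
In Python, from workcell import bot gives the robot as it stands. The module is installed in compiled form; this text tells all that it offers.
- The arm moves only by the shell command python3 -m handwheel 'ROWS' [OPENING]. ROWS is JSON, a list of rows, each an object of numbers: "dx", "dy", "dz": the shift along the tool's x, y, z as a fraction of full scale; "ax", "ay", "az": the turn, a rotation vector about the tool's x, y, z as a fraction of full scale. In form: [{"dx": .., "dy": .., "dz": .., "ax": .., "ay": .., "az": ..}, ...]. A call has 1 to 12 rows; each row shifts and turns the commanded pose from where the row before left it, along the tool's axes as they then stand; what a row does not reach is not made up. Full scale, the value 1, is 2.5 cm for a shift and 0.15 rad for a turn. A row lasts 1/10 s, in which the tool goes at most 50 mm and 8.59 degrees, less where a joint would pass 70% of its speed; a pose out of reach is approached as far as the arm can. A call with a number of a shift or a turn outside -1 to 1 is refused whole. A call with a gripper value outside its range is refused whole. OPENING is the gripper's target within -1 to 1 (fully open at 1, half-way at 0, shut at -1), set as the call begins (- or left out, the last holds). The fingers move at their own pace and stop on an object; the grip force is fixed at half the most. Time passes only in rows, so rows that do not move let the fingers close. It gives the time, the measured TCP pose, the force and the opening at its end, in the units of the state.
- bot.get_obs(): the state, without advancing time (a new reading comes with each control period).
- bot.camera(name): name is "scene" or "top" or "wrist"; returns a dict with "img" (384x512x3 uint8, red, green, blue), "intrinsics" (3x3 intrinsics, pixels), "dist_coeffs" ([k1, k2, p1, p2, k3] as OpenCV has them; the pictures are not rectified), "eye" and "rotation" of the camera in the world. Camera axes: x right, y down, z forward; pixel columns grow to the right and rows downward; lengths in m; the calibration is good to about 2 mm. A picture is of the moment at which its call begins. There is no depth.
- bot.job_done(): hands the job in, once; it reports no verdict.
Trained networks look in a picture, given as the dict that the camera call returned (one of the last four; its "shot" number tells which), for a name from the list of things; names that differ only in an ending like _2 or _b are one class to them, and where a whole thing is asked for, a point or a joint stands for the part that bears it (a point fixed in the world has none). Each returns a list of dicts, best first, with "confidence" (0 to 1); they miss things now and then, are a little off and sometimes report something else, mostly with a low value. They report only what shows in the picture. A call takes as long as a camera call.
- bot.trace(thing, picture): "region" (384x512 bool, what is visible of it) and "rect" ([centre column, centre row, width, height] in pixels, round what is visible of it).
The state is a dict: "clock": time; "joint_pos": joint angles; "joint_vel": joint speeds; "tau": joint torques, N m; "eef_pos": TCP position; "tool_rot": TCP orientation; "ft_force": force on the tool from outside, world axes, zero at the start; "ft_torque": the same for the moment, N m; "grip_width": finger opening in m.
Only numpy, scipy, OpenCV 4.12 (cv2) and the standard library are available. Lean on these libraries where they do the work, as an engineer would, in place of code of your own. Each camera call takes 0.05 s, during which the arm holds its last target.

## Working session

There is one attempt and no reset: what is moved stays moved. The work goes in short steps, Python scripts to look and compute and a shell command to move; the robot and the scene stay as the last step left them, time stands still between calls to the robot, and variables do not carry over. Pictures are saved under pics/ and viewed, and the job is handed in when it is done.

```bash
mkdir -p pics
cat > h.py <<'E'
import numpy as np, cv2
from workcell import bot
def save(n,name):
    p=bot.camera(n); cv2.imwrite(f'pics/{name}.png',p['img'][:,:,::-1]); return p
def ray(p,uv):
    K=np.array(p['intrinsics']);d=np.array(p['dist_coeffs'])
    q=cv2.undistortPoints(np.array([[uv]],float),K,d)[0,0]
    R=np.array(p['rotation']); return np.array(p['eye']),R@np.array([q[0],q[1],1])
def atz(p,uv,z):
    e,r=ray(p,uv); return e+r*(z-e[2])/r[2]
def proj(p,X):
    R=np.array(p['rotation']);e=np.array(p['eye'])
    rv=cv2.Rodrigues(R.T)[0]
    return cv2.projectPoints(np.array(X,float).reshape(-1,3),rv,-R.T@e,np.array(p['intrinsics']),np.array(p['dist_coeffs']))[0][:,0]
E
python3 - <<'E'
from h import *
np.set_printoptions(precision=3,suppress=True)
o=bot.get_obs(); print({k:np.round(v,3) for k,v in o.items()})
for n in ['scene','top','wrist']:
    p=save(n,n+'0'); print(n,p['eye'],np.array(p['rotation']).tolist())
    for t in ['grip_post','notch_saddle','plain_saddle','cover','carriage','stage_mid','screwdriver','spool','cover_edge']:
        try: print(t,[(np.round(r['rect'],1),round(r['confidence'],2)) for r in bot.trace(t,p)[:2]])
        except Exception as e: print(t,e)
E
```

```text
{'clock': np.float64(0.0), 'joint_pos': array([ 1.194,  0.241,  0.004,  1.335, -0.   ,  1.571]), 'joint_vel': array([-0.   , -0.001,  0.001, -0.001, -0.   , -0.001]), 'tau': array([ -0.001, -37.232,  25.241,   0.017,  -0.   ,  -0.   ]), 'eef_pos': array([0.184, 0.464, 0.211]), 'tool_rot': array([ 0.187,  0.982, -0.001, -0.   ]), 'ft_force': array([ 0.157, -0.153, -0.064]), 'ft_torque': array([-0.042, -0.026,  0.009]), 'grip_width': np.float64(0.085)}
scene [1.288 0.494 0.857] [0.44087687613309756, 0.8014935511727987, -0.3562925496749036, -0.19050272062543894]
grip_post [(array([267.9, 179.9,   5.1,  16.9]), 0.54)]
notch_saddle [(array([218.8, 201.9,  27.3,  29.8]), 0.53)]
plain_saddle [(array([300.4, 232.8,  21.2,  20.7]), 0.51)]
cover [(array([247.2, 191.6,  35.6,  43.1]), 0.66)]
carriage [(array([253.2, 193.1,  44.5,  47.6]), 0.59)]
stage_mid [(array([267.7, 216.4, 163.8, 106.4]), 0.92), (array([255.9, 192.2,  44.5,  51.8]), 0.74)]
screwdriver []
spool [(array([253.5, 159.3,  14.3,  19.4]), 0.82), (array([246.2, 190.1,  33.4,  45.5]), 0.42)]
cover_edge [(array([245.5, 193.4,  32.7,
[... 249 characters left out ...]
ay([271.7, 185.2,  10. ,  40.5]), 0.76)]
plain_saddle [(array([245.5, 175.6,  31.4,   6.3]), 0.68), (array([195.6, 187.4,  14.4,  32. ]), 0.59)]
cover [(array([246. , 176.2,  31.7,   4.8]), 0.53)]
carriage [(array([242.3, 192.7,  32.4,  43. ]), 0.66)]
stage_mid [(array([237.1, 191. , 152.2,  45.6]), 0.97)]
screwdriver [(array([201.1, 232.8,  23.1,  47.1]), 0.61)]
spool [(array([276.3, 240.1,  16.2,  19.2]), 0.57)]
cover_edge [(array([245.2, 173.1,  27.3,   4.1]), 0.51)]
wrist [0.123 0.489 0.374] [0.8199995368900037, 0.5568213464703049, 0.07457806473743778, 0.10949365221415625]
grip_post []
notch_saddle []
plain_saddle []
cover []
carriage []
stage_mid []
screwdriver []
spool []
cover_edge []
```

```bash
sed -i "s/np.array(p\['rotation'\])/Rotation.from_quat(p['rotation']).as_matrix()/; 1i from scipy.spatial.transform import Rotation" h.py
python3 - <<'E'
import cv2
for n in ['top','scene']:
    i=cv2.imread(f'pics/{n}0.png')
    c=i[130:280,140:340] if n=='top' else i[120:300,160:380]
    cv2.imwrite(f'pics/{n}0z.png',cv2.resize(c,None,fx=3.6,fy=3.3 if n!='top' else 3.6,interpolation=cv2.INTER_CUBIC))
E
```

```text
(no output)
```

View pics/top0.png

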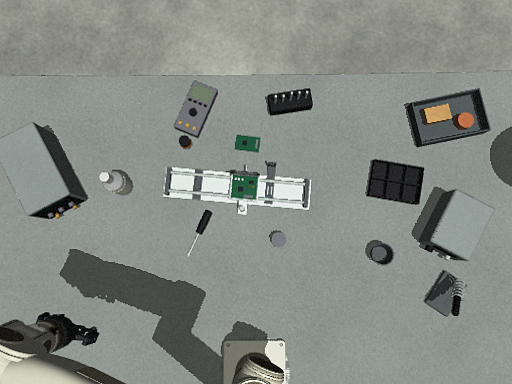

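View pics/scene0.png

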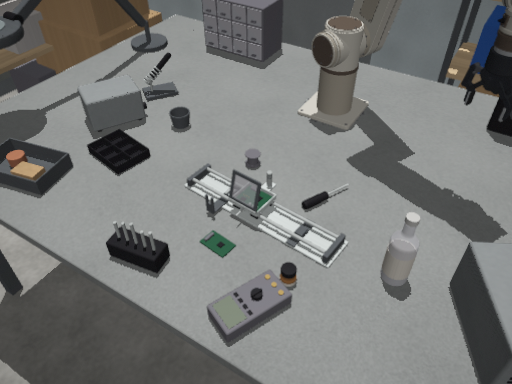

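```bash
ls pics
```

```text
scene0.png
scene0z.png
top0.png
top0z.png
wrist0.png
```

View pics/top0z.png

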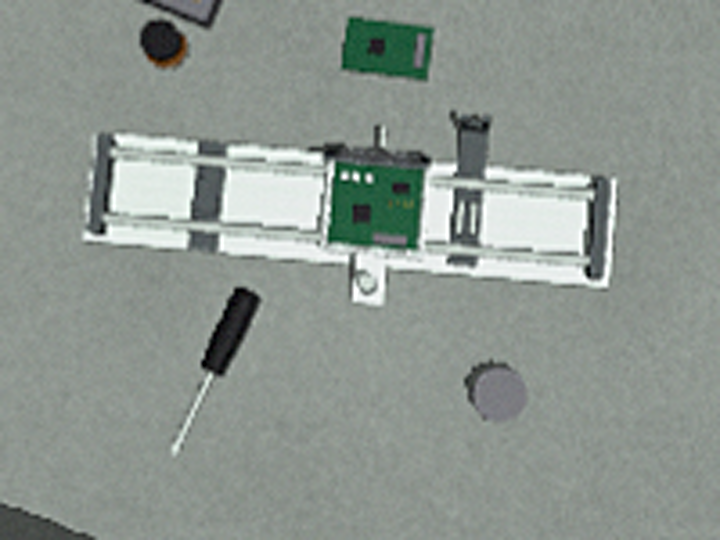

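View pics/scene0z.png

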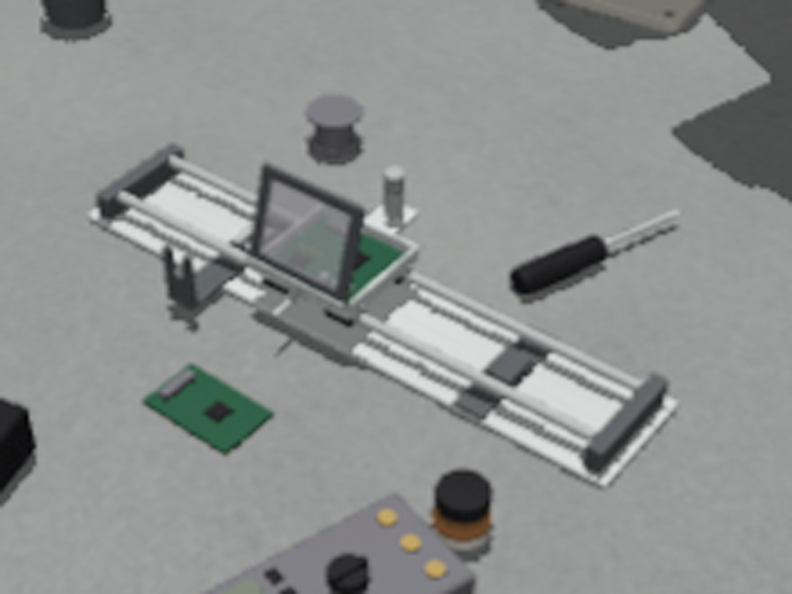

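```bash
cat > fit.py <<'E'
from h import *
p=bot.camera('top'); s=bot.camera('scene')
f=lambda u,v:(140+u/3.6,130+v/3.6)
g=lambda u,v:(160+u/3.6,120+v/3.3)
obs=[(p,f(101,185),(0,.225,.032)),(p,f(598,228),(0,-.225,.032)),
(p,f(98,131),(.05,.24,.008)),(p,f(84,240),(-.05,.24,.008)),(p,f(617,178),(.05,-.24,.008)),(p,f(609,287),(-.05,-.24,.008)),
(s,g(605,487),(.05,.24,.004)),(s,g(677,405),(-.05,.24,.008)),(s,g(92,215),(.05,-.24,.008))]
from scipy.optimize import least_squares
def W(x,l):
    c,sn=np.cos(x[2]),np.sin(x[2]); l=np.array(l)
    return np.array([x[0]+c*l[0]-sn*l[1],x[1]+sn*l[0]+c*l[1],l[2]])
def res(x): return np.concatenate([proj(q,W(x,l))[0]-uv for q,uv,l in obs])
r=least_squares(res,[.5,0,0.05],loss='soft_l1');print('stage',r.x,np.round(r.fun.reshape(-1,2),1))
x=r.x
def inv(X): 
    d=X[:2]-x[:2];c,sn=np.cos(x[2]),np.sin(x[2]);return [c*d[0]+sn*d[1],-sn*d[0]+c*d[1]]
print('post top',inv(atz(p,f(368,280),.085)),inv(atz(s,g(395,172),.085)))
print('fork top',inv(atz(p,f(472,120),.065)))
print('ridges',inv(atz(p,f(467,215),.02)),'saddle',inv(atz(p,f(463,258),.012)))
print('tray corners(49)',[np.round(inv(atz(p,f(*q),.049)),3) for q in [(325,248),(420,250)]])
print('edge cover scene', [np.round(ray(s,g(*q))[1],3) for q in [(268,168),(362,212)]])
for a in [1.2,1.35,1.5,1.6]:
  for yc in [0]:
    pts=[W(x,(.046-.088*np.cos(a),yy,.0515+.088*np.sin(a))) for yy in (-.045,.045)]
    print(a,[np.round([(q[0]-160)*3.6,(q[1]-120)*3.3]) for q in proj(s,pts)],[np.round([(q[0]-140)*3.6,(q[1]-130)*3.6]) for q in proj(p,pts)])
for n in ['spool','screwdriver','spare_board','flux_jar']:
    for t in bot.trace(n,p)[:1]: print(n,atz(p,t['rect'][:2],.02))
E
python3 fit.py
```

```text
stage [ 0.57680828  0.05311563 -0.09526846] [[-1.  -0.6]
 [ 0.1 -0. ]
 [-1.5  0.1]
 [-1.1 -0.1]
 [-0.1  0.1]
 [-0.3  0.1]
 [-0.9 -0.2]
 [-0.1 -1.8]
 [-2.2 -0.9]]
post top [np.float64(-0.06985892481796181), np.float64(-0.02690088251718015)] [np.float64(-0.07143357174807359), np.float64(-0.02168785461606616)]
fork top [np.float64(0.08087972246981857), np.float64(-0.10389956785555723)]
ridges [np.float64(0.0025943713139435784), np.float64(-0.10758166722618397)] saddle [np.float64(-0.035663547222010886), np.float64(-0.1075243120005708)]
tray corners(49) [array([-0.042,  0.015]), array([-0.036, -0.069])]
edge cover scene [array([-0.618, -0.451, -0.646]), array([-0.632, -0.391, -0.669])]
1.2 [array([297., 169.]), array([400., 217.])] [array([397., 177.]), array([290., 167.])]
1.35 [array([286., 174.]), array([389., 222.])] [array([399., 161.]), array([291., 152.])]
1.5 [array([274., 181.]), array([378., 230.])] [array([400., 145.]), array([293., 136.])]
1.6 [array([266., 187.]), array([370., 236.])] [array([401., 135.]), array([294., 125.])]
spool [ 0.40649023 -0.08510433  0.02      ]
screwdriver [0.45764247 0.15677133 0.02      ]
spare_board [0.7205063  0.01519854 0.02      ]
flux_jar [0.72290918 0.21784636 0.02      ]
```

```bash
python3 -m handwheel '[{"az":-0.94,"dz":-0.8},{"az":-0.94,"dz":-0.8},{"dx":-0.8,"dy":-0.98},{"dx":-0.8,"dy":-0.98},{"dx":-0.8,"dy":-0.98},{"dx":-0.8,"dy":-0.98},{"dx":-0.8,"dy":-0.98},{"dx":-0.8,"dy":-0.98},{"dx":-0.8,"dy":-0.98},{"dx":-0.8,"dy":-0.98},{"dx":-0.8,"dy":-0.98}]' -1
python3 -m handwheel '[{"dx":-0.8,"dy":-0.98},{"dx":-0.8,"dy":-0.98},{"dx":-0.8,"dy":-0.98},{"dx":-0.8,"dy":-0.98},{"dx":-0.8,"dy":-0.98},{"dx":-0.8,"dy":-0.98},{"dx":-0.8,"dy":-0.9},{}]' -1
python3 - <<'E'
from h import *
p=save('wrist','w1');print(p['eye'],bot.get_obs()['eef_pos'],bot.get_obs()['tool_rot'],bot.get_obs()['clock'])
E
```

```text
[0.12292476 0.4889081  0.37373404] [0.18396975 0.46490635 0.21139349] [ 1.87292192e-01  9.82304247e-01 -2.44460795e-05 -9.22769016e-06] 1.85invalid input
invalid input
```

View pics/w1.png

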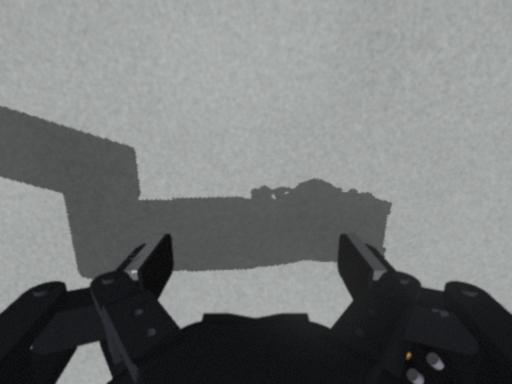

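```bash
python3 -m handwheel '[{"dx":0,"dy":0,"dz":-0.8,"ax":0,"ay":0,"az":-0.94},{"dx":0,"dy":0,"dz":-0.8,"ax":0,"ay":0,"az":-0.94}]' -1
```

```text
clock: 2.05
eef_pos: [0.1838, 0.4643, 0.2513]
tool_rot: [0.045, 0.999, -0.001, -0.0]
ft_force: [0.8, -0.1, 0.6]
grip_width: 0.0592
```

```bash
python3 -m handwheel '[{"dx":-0.8,"dy":-0.98,"dz":0,"ax":0,"ay":0,"az":0},{"dx":-0.8,"dy":-0.98,"dz":0,"ax":0,"ay":0,"az":0},{"dx":-0.8,"dy":-0.98,"dz":0,"ax":0,"ay":0,"az":0},{"dx":-0.8,"dy":-0.98,"dz":0,"ax":0,"ay":0,"az":0},{"dx":-0.8,"dy":-0.98,"dz":0,"ax":0,"ay":0,"az":0},{"dx":-0.8,"dy":-0.98,"dz":0,"ax":0,"ay":0,"az":0},{"dx":-0.8,"dy":-0.98,"dz":0,"ax":0,"ay":0,"az":0},{"dx":-0.8,"dy":-0.98,"dz":0,"ax":0,"ay":0,"az":0},{"dx":-0.8,"dy":-0.98,"dz":0,"ax":0,"ay":0,"az":0}]'
python3 -m handwheel '[{"dx":-0.8,"dy":-0.98,"dz":0,"ax":0,"ay":0,"az":0},{"dx":-0.8,"dy":-0.98,"dz":0,"ax":0,"ay":0,"az":0},{"dx":-0.8,"dy":-0.98,"dz":0,"ax":0,"ay":0,"az":0},{"dx":-0.8,"dy":-0.98,"dz":0,"ax":0,"ay":0,"az":0},{"dx":-0.8,"dy":-0.98,"dz":0,"ax":0,"ay":0,"az":0},{"dx":-0.8,"dy":-0.98,"dz":0,"ax":0,"ay":0,"az":0},{"dx":-0.8,"dy":-0.9,"dz":0,"ax":0,"ay":0,"az":0},{"dx":0,"dy":0,"dz":0,"ax":0,"ay":0,"az":0}]'
python3 - <<'E'
from h import *
p=save('wrist','w1');print(p['eye'],bot.get_obs()['eef_pos'],bot.get_obs()['tool_rot'],bot.get_obs()['clock'])
E
```

```text
clock: 2.95
eef_pos: [0.3428, 0.2273, 0.2516]
tool_rot: [0.047, 0.999, 0.0, 0.0]
ft_force: [0.1, 0.2, 0.4]
grip_width: -0.0
clock: 3.75
eef_pos: [0.4673, 0.0439, 0.2511]
tool_rot: [0.05, 0.999, -0.0, 0.0]
ft_force: [-0.1, -0.5, 0.2]
grip_width: -0.0001
[0.40180434 0.05014493 0.41338807] [0.46618637 0.04519464 0.25111727] [ 4.89616982e-02  9.98800632e-01  3.83706251e-05 -2.21315417e-04] 3.8
```

View pics/w1.png

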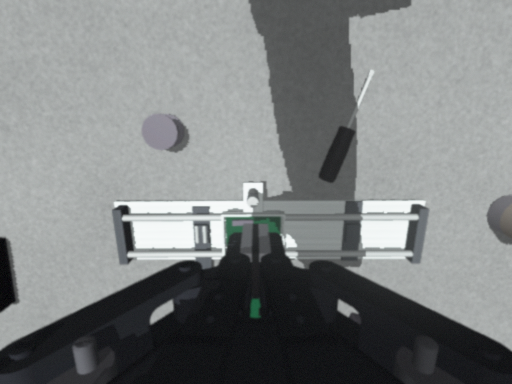

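Run:
```python
import cv2
i=cv2.imread('pics/w1.png')
cv2.imwrite('pics/w1z.png',cv2.resize(i[170:275,100:440],None,fx=2.35,fy=2.35*2,interpolation=cv2.INTER_CUBIC))
```

```text
(no output)
```

View pics/w1z.png

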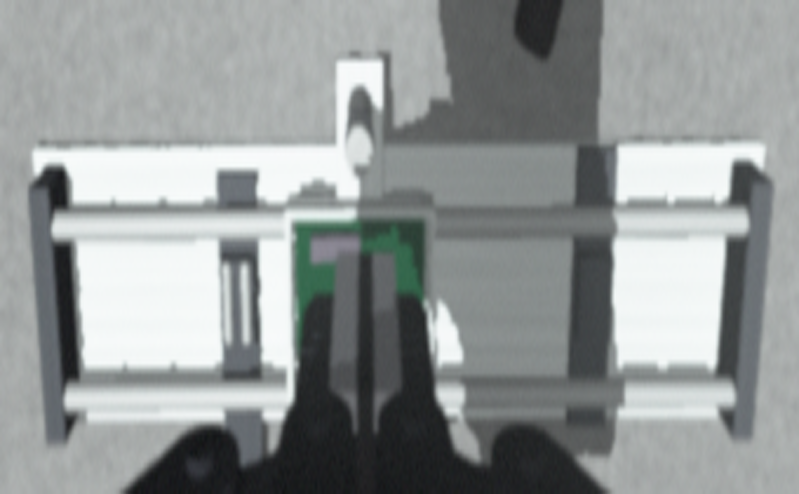

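```bash
cat > fit2.py <<'E'
from h import *
p=bot.camera('wrist')
f=lambda u,v:(100+u/2.35,170+v/4.7)
obs=[(p,f(33,148),(-.05,-.24,.008)),(p,f(764,145),(-.05,.24,.008))]
rods=[(f(55,222),-.03),(f(748,222),-.03),(f(67,398),.03),(f(735,393),.03)]
from scipy.optimize import least_squares
def inv(X,x): 
    d=X[:2]-x[:2];c,sn=np.cos(x[2]),np.sin(x[2]);return np.array([c*d[0]+sn*d[1],-sn*d[0]+c*d[1]])
def res(x): return np.concatenate([inv(atz(q,uv,l[2]),x)-l[:2] for q,uv,l in obs]+[[inv(atz(p,uv,.029),x)[0]-l] for uv,l in rods])
r=least_squares(res,[.5,0,0.05],loss='linear');print('stage',r.x,np.round(r.fun*1000,1))
x=r.x
np.set_printoptions(precision=4,suppress=True)
X=atz(p,f(358,150),.085);print('post',X,inv(X,x))
print('ridge',inv(atz(p,f(238,300),.022),x),'saddle',inv(atz(p,f(237,180),.012),x))
print('tray',inv(atz(p,f(287,215),.049),x),inv(atz(p,f(434,215),.049),x))
print('tcp',inv(bot.get_obs()['eef_pos'],x), Rotation.from_quat(bot.get_obs()['tool_rot']).as_matrix())
E
python3 fit2.py
```

```text
stage [ 0.57677673  0.05627519 -0.09672514] [ 1.   1.6  1.1 -1.6 -1.1 -0.2  0.  -0.9]
post [0.5028 0.0379 0.085 ] [-0.0718 -0.0254]
ridge [-0.001  -0.1047] saddle [-0.0389 -0.1053]
tray [-0.0403 -0.0683] [-0.0401  0.0195]
tcp [-0.1097 -0.021 ] [[-0.9954  0.0962 -0.0009]
 [ 0.0962  0.9954  0.0003]
 [ 0.0009  0.0002 -1.    ]]
```

```bash
python3 -m handwheel '[{"dx":-0.97,"dy":-0.16,"dz":0,"ax":0,"ay":0,"az":0},{"dx":-0.97,"dy":0,"dz":0,"ax":0,"ay":0,"az":0},{"dx":-0.97,"dy":0,"dz":0,"ax":0,"ay":0,"az":0},{"dx":-0.97,"dy":0,"dz":0,"ax":0,"ay":0,"az":0},{"dx":-0.97,"dy":0,"dz":0,"ax":0,"ay":0,"az":0},{"dx":-0.97,"dy":0,"dz":0,"ax":0,"ay":0,"az":0},{"dx":-0.97,"dy":0,"dz":0,"ax":0,"ay":0,"az":0},{"dx":-0.97,"dy":0,"dz":0,"ax":0,"ay":0,"az":0}]'
python3 -m handwheel '[{"dx":0,"dy":0,"dz":0.9,"ax":0,"ay":0,"az":0},{"dx":0,"dy":0,"dz":0.9,"ax":0,"ay":0,"az":0},{"dx":0,"dy":0,"dz":0.9,"ax":0,"ay":0,"az":0},{"dx":0,"dy":0,"dz":0.9,"ax":0,"ay":0,"az":0},{"dx":0,"dy":0,"dz":0.9,"ax":0,"ay":0,"az":0},{"dx":0,"dy":0,"dz":0,"ax":0,"ay":0,"az":0}]'
cat > tcp.py <<'E'
from h import *
x=np.array([.57677,.05628,-.09673])
def st(X):
    d=X[:2]-x[:2];c,s=np.cos(x[2]),np.sin(x[2]);return np.round([c*d[0]+s*d[1],-s*d[0]+c*d[1],X[2]],4)
o=bot.get_obs();print('stage tcp',st(o['eef_pos']),'F',np.round(o['ft_force'],2),o['clock'],'w',o['grip_width'])
E
python3 tcp.py
python3 - <<'E'
from h import *
p=save('scene','s2');i=p['img'][:,:,::-1]
cv2.imwrite('pics/s2z.png',cv2.resize(i[100:260,180:350],None,fx=3.6,fy=3.6,interpolation=cv2.INTER_CUBIC))
E
```

```text
clock: 4.65
eef_pos: [0.6586, 0.0257, 0.2516]
tool_rot: [0.046, 0.999, 0.0, -0.0]
ft_force: [-0.2, 0.5, -0.0]
grip_width: -0.0
clock: 5.25
eef_pos: [0.6551, 0.0255, 0.135]
tool_rot: [0.046, 0.999, -0.0, -0.004]
ft_force: [-0.2, -0.6, -0.1]
grip_width: 0.0002
stage tcp [ 0.081  -0.0231  0.135 ] F [-0.16 -0.58 -0.05] 5.25 w 0.00017901676503846367
```

View pics/s2z.png

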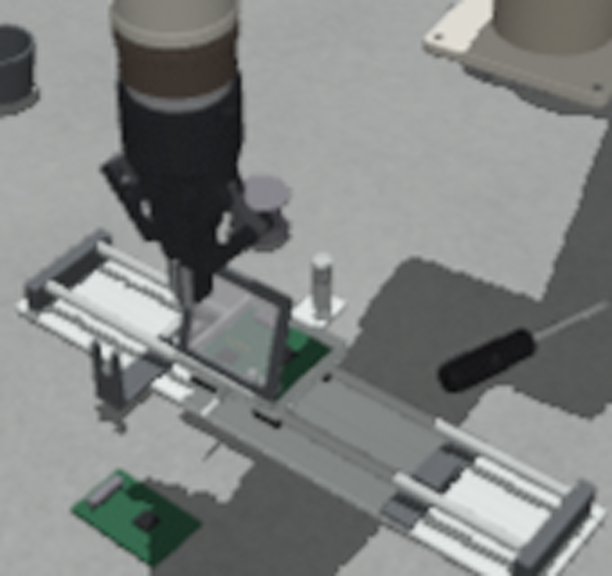

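Run:
```python
from h import *
from tcp import x,st
s=bot.camera('scene')
def Wd(l):
    c,sn=np.cos(x[2]),np.sin(x[2]);return [x[0]+c*l[0]-sn*l[1],x[1]+sn*l[0]+c*l[1],l[2]]
z=lambda l:np.round((proj(s,Wd(l))[0]-[180,100])*3.6)
print('tip',z((.081,-.023,.116)))
for a in (1.2,1.3,1.4,1.5,1.6):
  print(a,[z((.046-.088*np.cos(a),-.025+k,.0515+.088*np.sin(a))) for k in (-.045,.045)])
print('hinge ends',[z((.046,-.025+k,.0515)) for k in (-.045,.045)])
print('post',z((-.072,-.025,.085)),'fork',z((.083,-.105,.065)))
```

```text
stage tcp [ 0.0823 -0.0231  0.1373] F [-0.97  0.63  0.16] 5.3 w -6.329881466897651e-05
tip [193. 341.]
1.2 [array([202., 244.]), array([303., 296.])]
1.3 [array([194., 247.]), array([296., 299.])]
1.4 [array([186., 251.]), array([288., 304.])]
1.5 [array([178., 257.]), array([280., 309.])]
1.6 [array([170., 263.]), array([272., 316.])]
hinge ends [array([178., 352.]), array([275., 406.])]
post [324. 259.] fork [107. 346.]
```

```bash
python3 -m handwheel '[{"dx":0.7,"dy":0,"dz":0,"ax":0,"ay":0,"az":0},{"dx":0.5,"dy":0,"dz":0,"ax":0,"ay":0,"az":0},{"dx":0.4,"dy":0,"dz":0,"ax":0,"ay":0,"az":0},{"dx":0.36,"dy":0,"dz":0,"ax":0,"ay":0,"az":0},{"dx":0.26,"dy":0,"dz":0.11,"ax":0,"ay":0,"az":0},{"dx":0.26,"dy":0,"dz":0.11,"ax":0,"ay":0,"az":0},{"dx":0.23,"dy":0,"dz":0.16,"ax":0,"ay":0,"az":0},{"dx":0.23,"dy":0,"dz":0.16,"ax":0,"ay":0,"az":0},{"dx":0,"dy":0,"dz":0,"ax":0,"ay":0,"az":0}]'
python3 tcp.py
python3 - <<'E'
from h import *
p=save('scene','s3');i=p['img'][:,:,::-1]
cv2.imwrite('pics/s3z.png',cv2.resize(i[100:260,180:350],None,fx=3.6,fy=3.6,interpolation=cv2.INTER_CUBIC))
E
```

```text
clock: 6.25
eef_pos: [0.5838, 0.031, 0.1244]
tool_rot: [0.047, 0.999, -0.0, -0.001]
ft_force: [-0.7, 0.3, 0.7]
grip_width: 0.0
stage tcp [ 0.0094 -0.0245  0.1244] F [-0.7   0.27  0.68] 6.25 w 2.3676364288040988e-05
```

View pics/s3z.png

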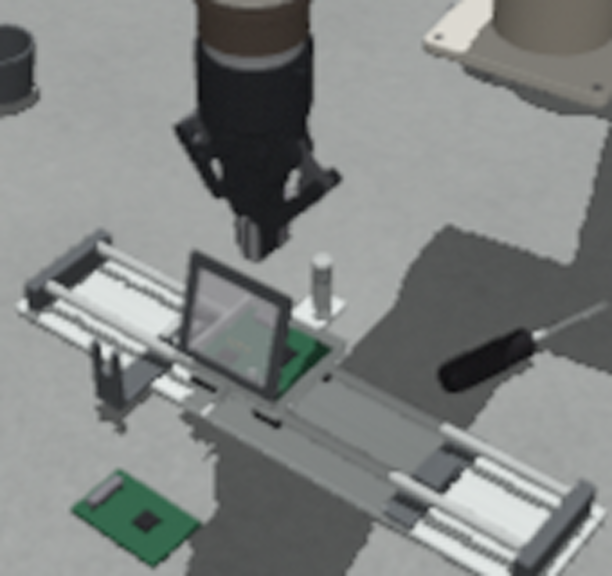

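Run:
```python
from h import *
from tcp import x,st,o
s=bot.camera('scene')
z=lambda P:np.round((proj(s,P)[0]-[180,100])*3.6)
R=Rotation.from_quat(o['tool_rot']).as_matrix()
for d in (0,.019): print(z(o['eef_pos']+R[:,2]*d))
i=cv2.imread('pics/s2.png'); cv2.imwrite('pics/s2y.png',cv2.resize(i[150:220,210:290],None,fx=8,fy=8,interpolation=cv2.INTER_NEAREST))
i=cv2.imread('pics/s3.png'); cv2.imwrite('pics/s3y.png',cv2.resize(i[150:220,210:290],None,fx=8,fy=8,interpolation=cv2.INTER_NEAREST))
```

```text
stage tcp [ 0.0102 -0.0244  0.1248] F [-0.02  0.48 -0.39] 6.3 w 2.770681253081386e-06
[256. 276.]
[256. 296.]
```

View pics/s2y.png

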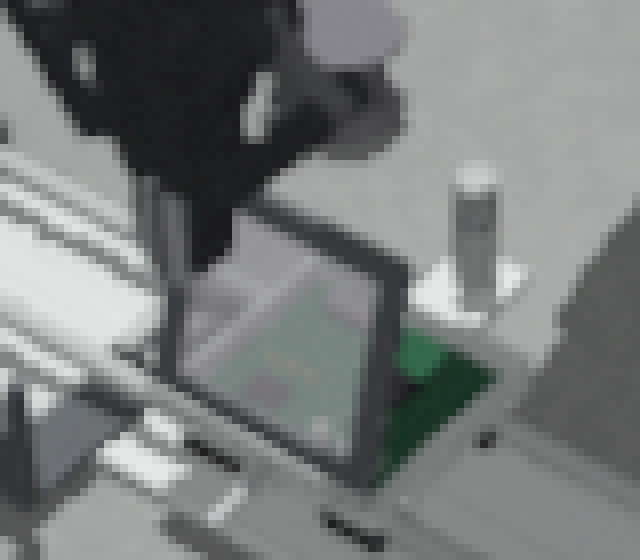

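View pics/s3y.png

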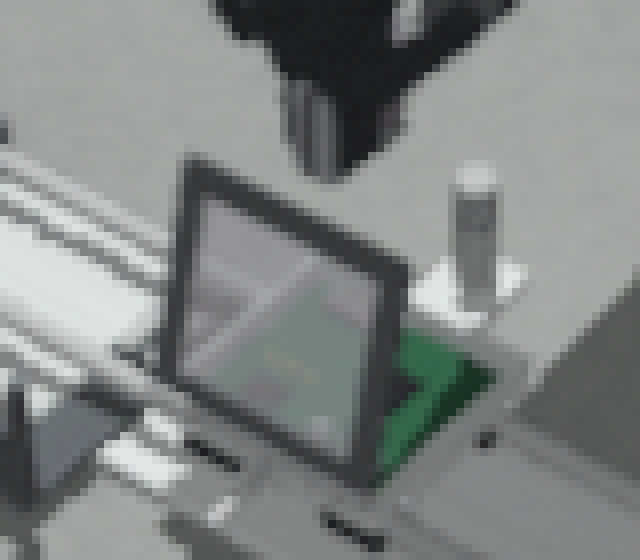

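Run:
```python
from h import *
from tcp import x,st,o
R=Rotation.from_quat(o['tool_rot']).as_matrix()
for n in ('top','wrist','scene'):
    p=save(n,n+'4')
    print(n,[np.round(proj(p,o['eef_pos']+R[:,2]*d)[0],1) for d in (-.05,0,.019)])
    i=p['img'][:,:,::-1]
    if n=='top': cv2.imwrite('pics/top4z.png',cv2.resize(i[140:260,180:340],None,fx=4.5,fy=4.5,interpolation=cv2.INTER_CUBIC))
```

```text
stage tcp [ 0.0107 -0.0244  0.1252] F [-0.89 -0.3  -0.74] 6.35 w 0.00024239721392955416
top [array([241.9, 177.5]), array([242.4, 180.1]), array([242.6, 181. ])]
wrist [array([255.9, 264.9]), array([255.6, 223.6]), array([255.6, 213.4])]
scene [array([250.7, 161.4]), array([250.9, 176.7]), array([251. , 182.3])]
```

View pics/top4z.png

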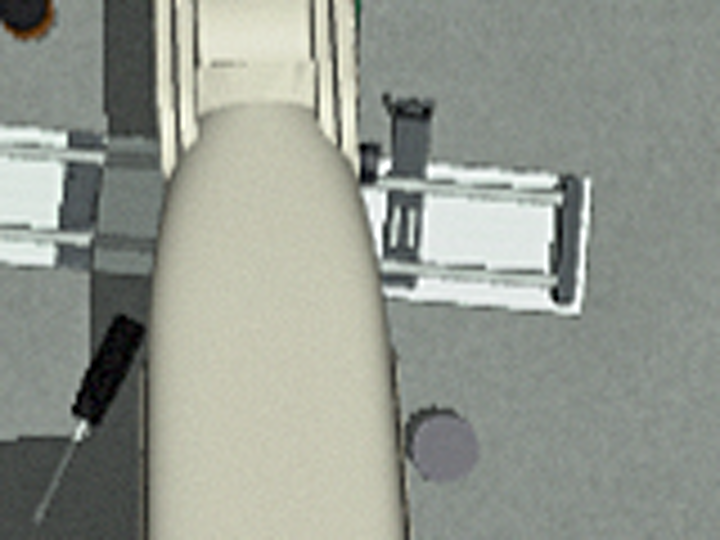

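View pics/wrist4.png

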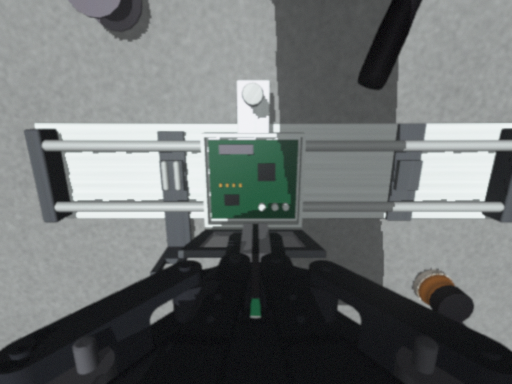

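Run:
```python
from h import *
from tcp import x,st,o
R=Rotation.from_quat(o['tool_rot']).as_matrix()
w=bot.camera('wrist');s=bot.camera('scene');o=bot.get_obs()
print(w['eye']-o['eef_pos'])
for d in (-.02,-.01,0,.01,.019):
  print(d,[np.round(proj(c,o['eef_pos']+R@[a,0,d])[0],1) for c in (w,s) for a in (.011,0,-.011)])
i=w['img'][:,:,::-1]
cv2.imwrite('pics/w5z.png',cv2.resize(i[180:280,190:320],None,fx=6,fy=6,interpolation=cv2.INTER_NEAREST))
```

```text
stage tcp [ 0.0113 -0.0243  0.1255] F [-0.21  0.88 -0.28] 6.5 w 0.0002691647237305105
[-0.0654335   0.0058089   0.16229915]
-0.02 [array([255.7, 219.2]), array([255.7, 237.6]), array([255.7, 255.4]), array([253.4, 168.5]), array([250.7, 170.7]), array([248., 173.])]
-0.01 [array([255.7, 213.1]), array([255.7, 230.5]), array([255.7, 247.3]), array([253.5, 171.5]), array([250.8, 173.7]), array([248.1, 176. ])]
0 [array([255.6, 207.6]), array([255.6, 224.2]), array([255.6, 240.2]), array([253.5, 174.5]), array([250.8, 176.7]), array([248.1, 179. ])]
0.01 [array([255.6, 202.8]), array([255.6, 218.5]), array([255.6, 233.8]), array([253.5, 177.5]), array([250.9, 179.7]), array([248.2, 182. ])]
0.019 [array([255.6, 198.8]), array([255.6, 213.9]), array([255.6, 228.6]), array([253.6, 180.1]), array([250.9, 182.3]), array([248.2, 184.6])]
```

View pics/w5z.png

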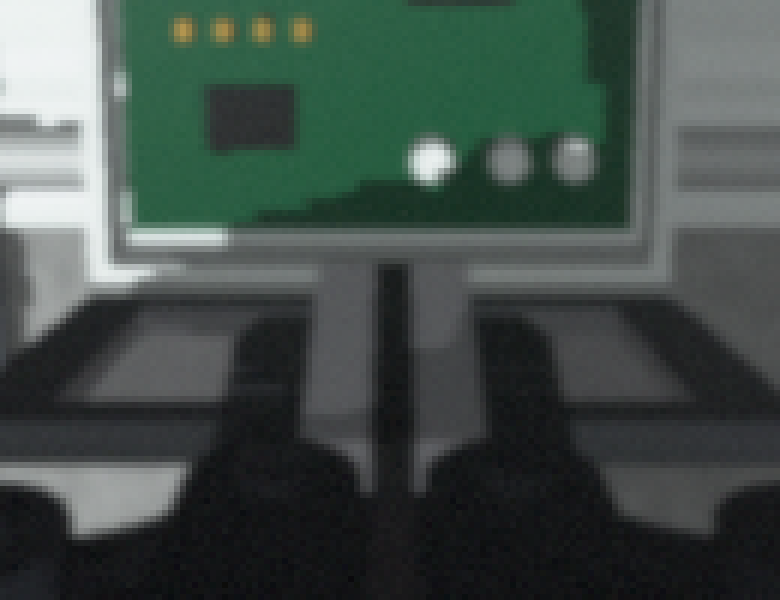

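Run:
```python
import cv2
i=cv2.imread('pics/wrist0.png')
cv2.imwrite('pics/w0z.png',cv2.resize(i[200:384,60:460],None,fx=2,fy=2,interpolation=cv2.INTER_CUBIC))
from h import *
from tcp import o
w=bot.camera('wrist');o=bot.get_obs()
R=Rotation.from_quat(o['tool_rot']).as_matrix();print(np.array(w['intrinsics'])[0,0])
for d in (-.03,-.02,-.01,0,.01,.019):
  print(d,[np.round(proj(w,o['eef_pos']+R@[a,.0425,d])[0],1) for a in (.011,0,-.011)],[np.round(proj(w,o['eef_pos']+R@[a,-.0425,d])[0],1) for a in (.011,0,-.011)])
```

```text
stage tcp [ 0.0112 -0.0244  0.1255] F [ 0.5   0.59 -0.78] 6.6 w -9.184480300961995e-05
275.37242032378356
-0.03 [array([338.3, 226.2]), array([336.7, 245.7]), array([335.2, 264.5])] [array([173.3, 226.4]), array([174.9, 245.9]), array([176.5, 264.7])]
-0.02 [array([333. , 219.2]), array([331.6, 237.6]), array([330.2, 255.4])] [array([178.5, 219.4]), array([179.9, 237.8]), array([181.3, 255.5])]
-0.01 [array([328.3, 213. ]), array([327.1, 230.5]), array([325.9, 247.3])] [array([183.1, 213.2]), array([184.3, 230.6]), array([185.6, 247.5])]
0 [array([324.2, 207.6]), array([323. , 224.1]), array([322. , 240.2])] [array([187.1, 207.7]), array([188.3, 224.3]), array([189.4, 240.3])]
0.01 [array([320.5, 202.7]), array([319.4, 218.5]), array([318.5, 233.7])] [array([190.8, 202.8]), array([191.8, 218.6]), array([192.8, 233.9])]
0.019 [array([317.4, 198.7]), array([316.5, 213.9]), array([315.6, 228.5])] [array([193.7, 198.9]), array([194.6, 214. ]), array([195.5, 228.6])]
```

View pics/w0z.png

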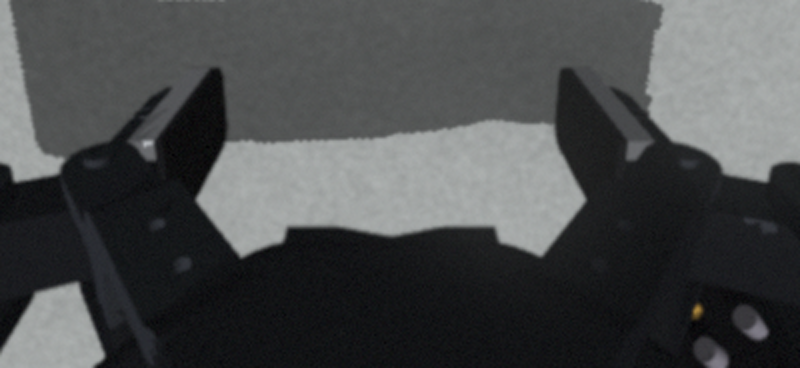

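```bash
python3 -m handwheel '[{"dx":0,"dy":0,"dz":-1,"ax":0,"ay":0,"az":0},{"dx":0,"dy":0,"dz":-1,"ax":0,"ay":0,"az":0},{"dx":-1,"dy":0,"dz":0,"ax":0,"ay":0,"az":0},{"dx":-1,"dy":0,"dz":0,"ax":0,"ay":0,"az":0},{"dx":-1,"dy":0,"dz":0,"ax":0,"ay":0,"az":0},{"dx":0,"dy":0,"dz":0,"ax":0,"ay":0,"az":0},{"dx":0,"dy":0,"dz":0.75,"ax":0,"ay":0,"az":0},{"dx":0,"dy":0,"dz":0.75,"ax":0,"ay":0,"az":0},{"dx":0,"dy":0,"dz":0.75,"ax":0,"ay":0,"az":0},{"dx":0,"dy":0,"dz":0.72,"ax":0,"ay":0,"az":0},{"dx":0,"dy":0,"dz":0,"ax":0,"ay":0,"az":0}]'
python3 tcp.py
python3 - <<'E'
from h import *
p=save('scene','s6');i=p['img'][:,:,::-1]
cv2.imwrite('pics/s6z.png',cv2.resize(i[130:230,190:300],None,fx=5.5,fy=5.5,interpolation=cv2.INTER_CUBIC))
E
```

```text
clock: 7.75
eef_pos: [0.6569, 0.0239, 0.098]
tool_rot: [0.047, 0.999, -0.0, -0.003]
ft_force: [-0.3, 0.7, -0.0]
grip_width: 0.0002
stage tcp [ 0.0829 -0.0245  0.098 ] F [-0.25  0.75 -0.03] 7.75 w 0.00022371459534612962
```

View pics/s6z.png

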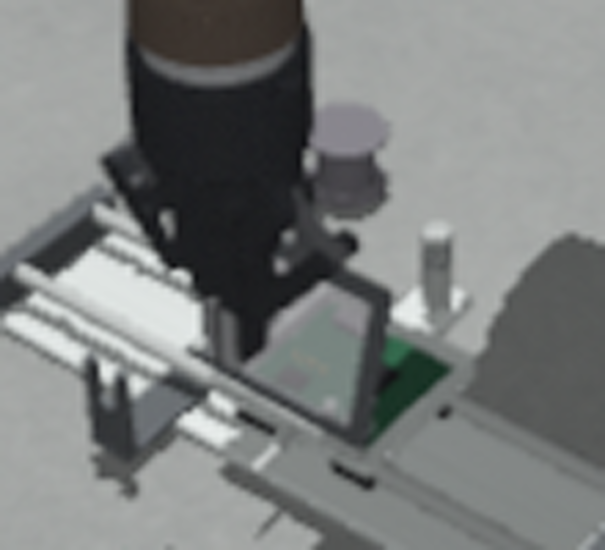

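```bash
python3 -m handwheel '[{"dx":0.7,"dy":0,"dz":0,"ax":0,"ay":0,"az":0},{"dx":0.5,"dy":0,"dz":0,"ax":0,"ay":0,"az":0},{"dx":0.4,"dy":0,"dz":0,"ax":0,"ay":0,"az":0},{"dx":0.4,"dy":0,"dz":0,"ax":0,"ay":0,"az":0},{"dx":0.26,"dy":0,"dz":0.06,"ax":0,"ay":0,"az":0},{"dx":0.26,"dy":0,"dz":0.1,"ax":0,"ay":0,"az":0},{"dx":0.23,"dy":0,"dz":0.16,"ax":0,"ay":0,"az":0},{"dx":0.23,"dy":0,"dz":0.16,"ax":0,"ay":0,"az":0},{"dx":0,"dy":0,"dz":0,"ax":0,"ay":0,"az":0}]'
python3 tcp.py
python3 - <<'E'
from h import *
p=save('scene','s7');i=p['img'][:,:,::-1]
cv2.imwrite('pics/s7z.png',cv2.resize(i[130:230,190:300],None,fx=5.5,fy=5.5,interpolation=cv2.INTER_CUBIC))
E
```

```text
clock: 8.7
eef_pos: [0.5842, 0.031, 0.0882]
tool_rot: [0.047, 0.999, -0.0, -0.001]
ft_force: [-0.5, -0.5, -0.0]
grip_width: 0.0002
stage tcp [ 0.0098 -0.0244  0.0882] F [-0.49 -0.48 -0.03] 8.7 w 0.0001529098359941315
```

View pics/s7z.png

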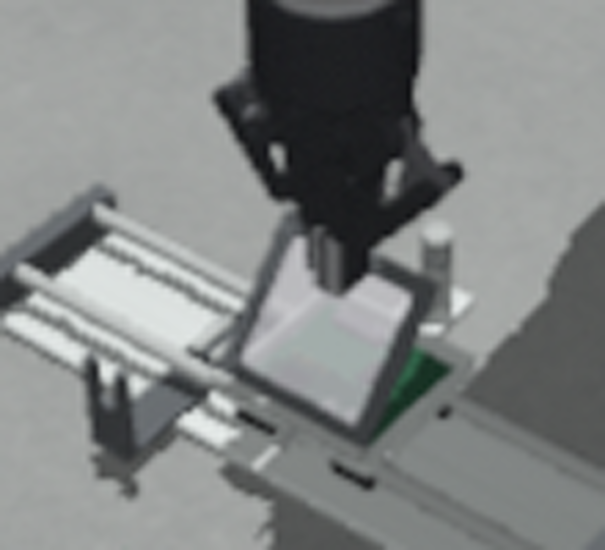

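```bash
python3 -m handwheel '[{"dx":0.22,"dy":0,"dz":0.22,"ax":0,"ay":0,"az":0},{"dx":0.22,"dy":0,"dz":0.22,"ax":0,"ay":0,"az":0},{"dx":0.15,"dy":0,"dz":0.25,"ax":0,"ay":0,"az":0},{"dx":0.15,"dy":0,"dz":0.25,"ax":0,"ay":0,"az":0},{"dx":0.1,"dy":0,"dz":0.27,"ax":0,"ay":0,"az":0},{"dx":0.1,"dy":0,"dz":0.27,"ax":0,"ay":0,"az":0},{"dx":0.03,"dy":0,"dz":0.2,"ax":0,"ay":0,"az":0},{"dx":0.03,"dy":0,"dz":0.2,"ax":0,"ay":0,"az":0},{"dx":0,"dy":0,"dz":0,"ax":0,"ay":0,"az":0}]'
python3 tcp.py
python3 - <<'E'
from h import *
p=save('scene','s8');i=p['img'][:,:,::-1]
cv2.imwrite('pics/s8z.png',cv2.resize(i[130:230,190:300],None,fx=5.5,fy=5.5,interpolation=cv2.INTER_CUBIC))
E
```

```text
clock: 9.65
eef_pos: [0.5602, 0.0333, 0.0412]
tool_rot: [0.047, 0.999, -0.0, -0.001]
ft_force: [-0.2, -0.8, 0.6]
grip_width: 0.0004
stage tcp [-0.0143 -0.0245  0.0412] F [-0.16 -0.85  0.62] 9.65 w 0.00037740267839822864
```

View pics/s8z.png

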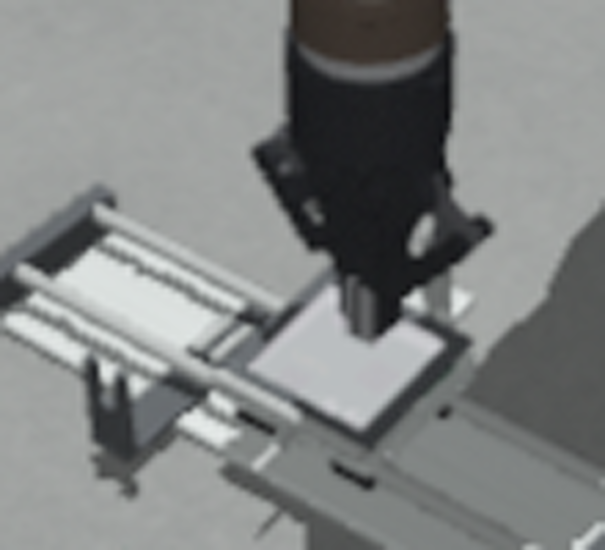

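```bash
for i in 1 2; do python3 -m handwheel '[{"dx":0,"dy":0,"dz":0.06,"ax":0,"ay":0,"az":0},{"dx":0,"dy":0,"dz":0.06,"ax":0,"ay":0,"az":0},{"dx":0,"dy":0,"dz":0,"ax":0,"ay":0,"az":0}]' | grep -E 'eef|force'; done
```

```text
eef_pos: [0.561, 0.0333, 0.0392]
ft_force: [0.2, -0.4, 0.9]
eef_pos: [0.5607, 0.0333, 0.0359]
ft_force: [0.7, 0.5, -0.7]
```

```bash
for i in 1 2; do python3 -m handwheel '[{"dx":0,"dy":0,"dz":0.05,"ax":0,"ay":0,"az":0},{"dx":0,"dy":0,"dz":0.05,"ax":0,"ay":0,"az":0},{"dx":0,"dy":0,"dz":0,"ax":0,"ay":0,"az":0}]' | grep -E 'eef|force'; done
```

```text
eef_pos: [0.5608, 0.0333, 0.0341]
ft_force: [-2.0, -0.3, 2.8]
eef_pos: [0.5609, 0.0334, 0.0338]
ft_force: [-6.6, -0.3, 16.4]
```

```bash
python3 -m handwheel '[{"dx":0,"dy":0,"dz":-0.3,"ax":0,"ay":0,"az":0},{"dx":0,"dy":0,"dz":-1,"ax":0,"ay":0,"az":0},{"dx":0,"dy":0,"dz":-1,"ax":0,"ay":0,"az":0},{"dx":0,"dy":0,"dz":-1,"ax":0,"ay":0,"az":0},{"dx":0,"dy":0,"dz":-1,"ax":0,"ay":0,"az":0},{"dx":0.77,"dy":0,"dz":0,"ax":0,"ay":0,"az":0},{"dx":0.77,"dy":0,"dz":0,"ax":0,"ay":0,"az":0},{"dx":0.77,"dy":0,"dz":0,"ax":0,"ay":0,"az":0},{"dx":0,"dy":0,"dz":0,"ax":0,"ay":0,"az":0},{"dx":0,"dy":0,"dz":0,"ax":0,"ay":0,"az":0}]' 1
python3 tcp.py
python3 - <<'E'
from h import *
p=save('scene','s9');i=p['img'][:,:,::-1]
cv2.imwrite('pics/s9z.png',cv2.resize(i[130:230,190:300],None,fx=5.5,fy=5.5,interpolation=cv2.INTER_CUBIC))
w=save('wrist','w9'); t=bot.trace('grip_post',w); print([(r['rect'],r['confidence']) for r in t])
E
```

```text
clock: 11.9
eef_pos: [0.5038, 0.0388, 0.1389]
tool_rot: [0.047, 0.999, 0.0, 0.001]
ft_force: [-0.1, -1.2, 0.2]
grip_width: 0.0857
stage tcp [-0.071  -0.0244  0.1389] F [-0.12 -1.24  0.15] 11.9 w 0.08573428220145392
[([252.9, 194.3, 21.1, 28.8], 0.67)]
```

View pics/s9z.png

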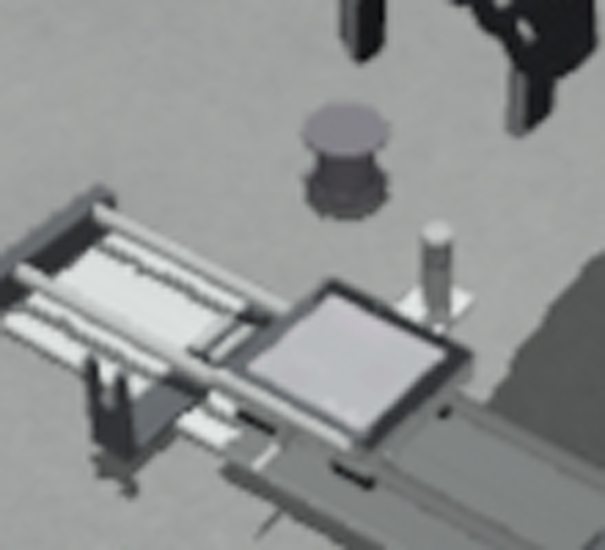

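View pics/w9.png

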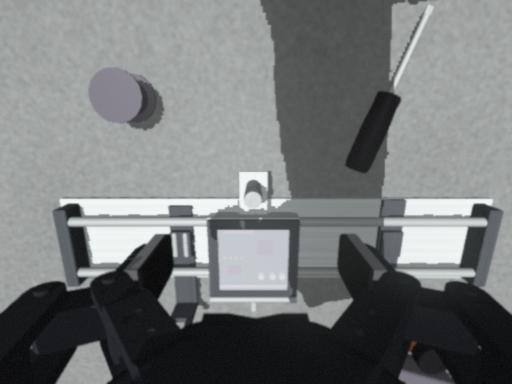

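Run:
```python
from h import *
from tcp import st,o
w=bot.camera('wrist')
i=w['img'][:,:,::-1]
cv2.imwrite('pics/w9z.png',cv2.resize(i[165:310,160:320],None,fx=4.1,fy=4.1,interpolation=cv2.INTER_CUBIC))
cv2.imwrite('pics/w9.png',i)
print(st(atz(w,(253,202),.085)),st(atz(w,(253,200),.085)),st(atz(w,(181,245),.022)))
```

```text
stage tcp [-0.0704 -0.0244  0.1386] F [ 0.61 -0.03 -0.94] 12.05 w 0.08547215420364533
[-0.0682 -0.0265  0.085 ] [-0.07   -0.0265  0.085 ] [ 0.0015 -0.1066  0.022 ]
```

View pics/w9z.png

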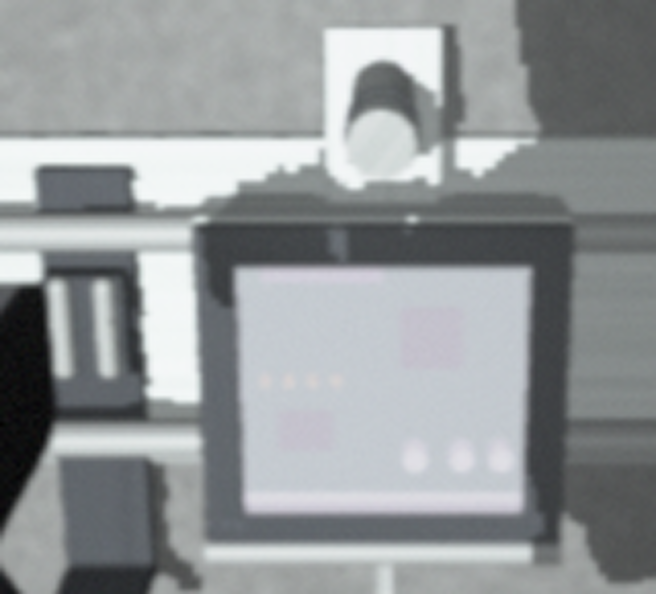

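```bash
python3 -m handwheel '[{"dx":0.04,"dy":-0.08,"dz":0.9,"ax":0,"ay":0,"az":0},{"dx":0,"dy":0,"dz":0.9,"ax":0,"ay":0,"az":0},{"dx":0,"dy":0,"dz":0.9,"ax":0,"ay":0,"az":0},{"dx":0,"dy":0,"dz":0.8,"ax":0,"ay":0,"az":0},{"dx":0,"dy":0,"dz":0.6,"ax":0,"ay":0,"az":0},{"dx":0,"dy":0,"dz":0.4,"ax":0,"ay":0,"az":0},{"dx":0,"dy":0,"dz":0,"ax":0,"ay":0,"az":0}]'
python3 tcp.py
python3 - <<'E'
from h import *
w=save('wrist','w10')
E
```

```text
clock: 12.8
eef_pos: [0.5013, 0.0367, 0.0247]
tool_rot: [0.047, 0.999, -0.0, -0.001]
ft_force: [-0.0, 0.3, 0.4]
grip_width: 0.0855
stage tcp [-0.0733 -0.0267  0.0247] F [-0.03  0.34  0.43] 12.8 w 0.08551614084038603
```

View pics/w10.png

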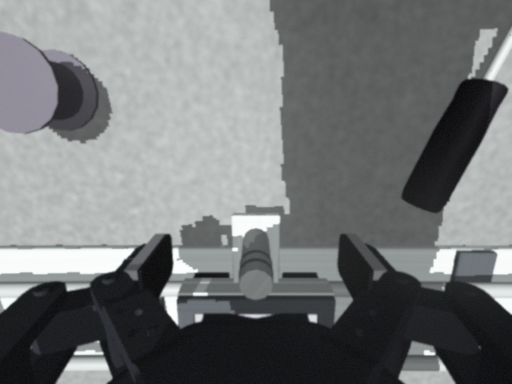

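```bash
python3 -m handwheel '[{"dx":0,"dy":0,"dz":0,"ax":0,"ay":0,"az":0},{"dx":0,"dy":0,"dz":0,"ax":0,"ay":0,"az":0},{"dx":0,"dy":0,"dz":0,"ax":0,"ay":0,"az":0},{"dx":0,"dy":0,"dz":0,"ax":0,"ay":0,"az":0},{"dx":0,"dy":0,"dz":0,"ax":0,"ay":0,"az":0},{"dx":0,"dy":0,"dz":0,"ax":0,"ay":0,"az":0},{"dx":0,"dy":0,"dz":0,"ax":0,"ay":0,"az":0},{"dx":0,"dy":0,"dz":0,"ax":0,"ay":0,"az":0}]' -1
python3 tcp.py
python3 - <<'E'
from h import *
w=save('wrist','w11')
w=save('scene','s11');i=w['img'][:,:,::-1]
cv2.imwrite('pics/s11z.png',cv2.resize(i[130:230,190:300],None,fx=5.5,fy=5.5,interpolation=cv2.INTER_CUBIC))
E
```

```text
clock: 13.65
eef_pos: [0.5023, 0.0369, 0.0266]
tool_rot: [0.047, 0.999, 0.0, 0.0]
ft_force: [-1.8, 0.2, 4.9]
grip_width: 0.0133
stage tcp [-0.0722 -0.0265  0.0266] F [-1.77  0.24  4.86] 13.65 w 0.013335958788932857
```

View pics/w11.png

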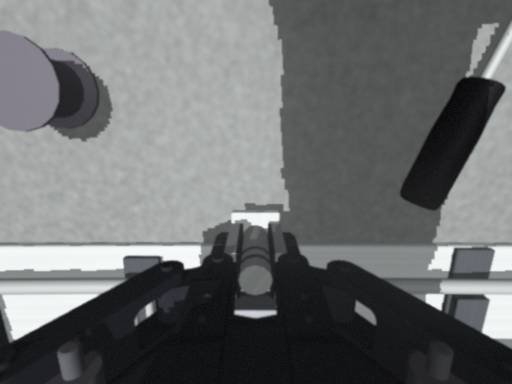

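View pics/s11z.png

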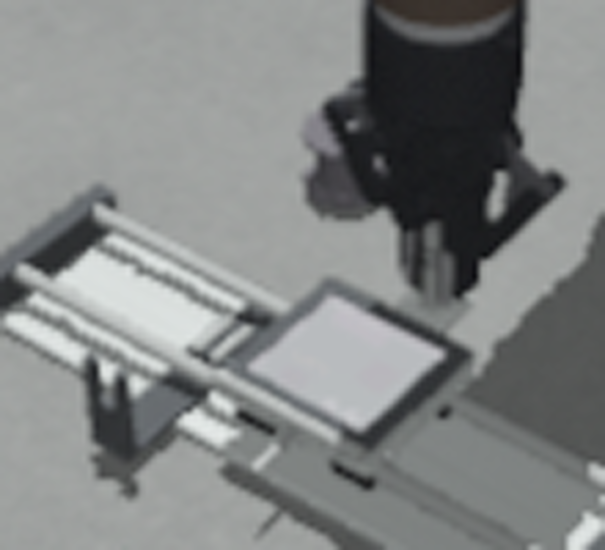

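```bash
python3 -m handwheel '[{"dx":0,"dy":-0.3,"dz":0,"ax":0,"ay":0,"az":0},{"dx":0,"dy":-0.4,"dz":0,"ax":0,"ay":0,"az":0},{"dx":0,"dy":-0.4,"dz":0,"ax":0,"ay":0,"az":0},{"dx":0,"dy":-0.4,"dz":0,"ax":0,"ay":0,"az":0},{"dx":0,"dy":-0.4,"dz":0,"ax":0,"ay":0,"az":0},{"dx":0,"dy":-0.4,"dz":0,"ax":0,"ay":0,"az":0},{"dx":0,"dy":-0.2,"dz":0,"ax":0,"ay":0,"az":0},{"dx":0,"dy":0,"dz":0,"ax":0,"ay":0,"az":0}]'
python3 tcp.py
python3 - <<'E'
from h import *
w=save('scene','s12');i=w['img'][:,:,::-1]
cv2.imwrite('pics/s12z.png',cv2.resize(i[130:230,190:300],None,fx=5.5,fy=5.5,interpolation=cv2.INTER_CUBIC))
E
```

```text
clock: 14.55
eef_pos: [0.4964, -0.0262, 0.0266]
tool_rot: [0.048, 0.999, -0.0, 0.0]
ft_force: [-1.5, -0.3, 5.6]
grip_width: 0.0131
stage tcp [-0.0721 -0.0898  0.0266] F [-1.52 -0.28  5.62] 14.55 w 0.013136363857897954
```

View pics/s12z.png

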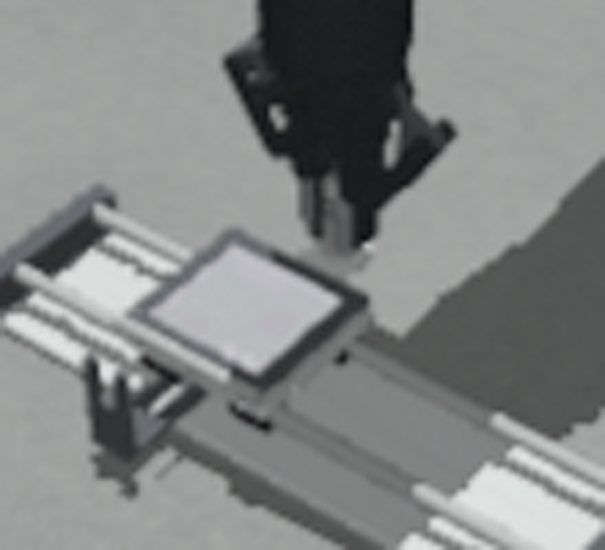

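```bash
for i in 1 2 3 4 5 6; do python3 -m handwheel '[{"dx":0,"dy":-0.04,"dz":0,"ax":0,"ay":0,"az":0},{"dx":0,"dy":0,"dz":0,"ax":0,"ay":0,"az":0}]' | grep -E 'force'; python3 tcp.py; done
```

```text
ft_force: [-1.6, 0.9, 5.8]
stage tcp [-0.0721 -0.09    0.0266] F [-1.59  0.9   5.78] 14.8 w 0.013987328290504236
ft_force: [-2.3, 0.8, 5.7]
stage tcp [-0.0721 -0.0908  0.0266] F [-2.25  0.8   5.74] 15.0 w 0.013576153199959763
ft_force: [-0.7, 1.3, 5.3]
stage tcp [-0.0721 -0.0917  0.0266] F [-0.74  1.3   5.27] 15.2 w 0.013719581501890914
ft_force: [-1.6, 0.2, 6.1]
stage tcp [-0.0721 -0.0927  0.0266] F [-1.64  0.2   6.08] 15.4 w 0.013336346321489067
ft_force: [-0.5, 1.3, 5.6]
stage tcp [-0.072  -0.0937  0.0266] F [-0.48  1.35  5.6 ] 15.6 w 0.01343678281255722
ft_force: [-1.4, 0.1, 5.6]
stage tcp [-0.072  -0.0947  0.0266] F [-1.44  0.07  5.63] 15.8 w 0.013873775928093926
```

```bash
for i in 1 2 3 4 5 6; do python3 -m handwheel '[{"dx":0,"dy":-0.04,"dz":0,"ax":0,"ay":0,"az":0},{"dx":0,"dy":0,"dz":0,"ax":0,"ay":0,"az":0}]' >/dev/null; python3 tcp.py; done
```

```text
stage tcp [-0.0721 -0.0957  0.0266] F [-1.47  1.28  5.25] 16.0 w 0.013717925155678582
stage tcp [-0.0721 -0.0962  0.0266] F [-1.17  2.9   5.53] 16.2 w 0.013909988055585349
stage tcp [-0.0721 -0.0965  0.0266] F [-1.98  5.28  5.48] 16.4 w 0.01318862594743438
stage tcp [-0.0721 -0.0968  0.0266] F [-0.99  6.15  5.13] 16.6 w 0.013418665287354085
stage tcp [-0.0721 -0.098   0.0266] F [-1.27  5.96  4.99] 16.8 w 0.013570472275457303
stage tcp [-0.0721 -0.0994  0.0266] F [-1.48  4.79  5.7 ] 17.0 w 0.013565575092818364
```

```bash
for i in 1 2 3 4; do python3 -m handwheel '[{"dx":0,"dy":-0.04,"dz":0,"ax":0,"ay":0,"az":0},{"dx":0,"dy":0,"dz":0,"ax":0,"ay":0,"az":0}]' >/dev/null; python3 tcp.py; done
```

```text
stage tcp [-0.072  -0.101   0.0266] F [-1.21  2.98  5.97] 17.2 w 0.013605761206247801
stage tcp [-0.0721 -0.1025  0.0266] F [-0.83  0.67  6.24] 17.4 w 0.013642301445097857
stage tcp [-0.072  -0.104   0.0266] F [-0.54  0.01  6.42] 17.6 w 0.013523179192762186
stage tcp [-0.0721 -0.1055  0.0266] F [-1.58 -2.18  5.74] 17.8 w 0.01391229161387595
```

```bash
for i in 1 2; do python3 -m handwheel '[{"dx":0,"dy":-0.04,"dz":0,"ax":0,"ay":0,"az":0},{"dx":0,"dy":0,"dz":0,"ax":0,"ay":0,"az":0}]' >/dev/null; python3 tcp.py; done
python3 - <<'E'
from h import *
w=save('scene','s13');i=w['img'][:,:,::-1]
cv2.imwrite('pics/s13z.png',cv2.resize(i[170:235,190:270],None,fx=8,fy=8,interpolation=cv2.INTER_CUBIC))
E
```

```text
stage tcp [-0.0721 -0.107   0.0266] F [-1.39 -3.14  5.78] 18.0 w 0.013773157319830663
stage tcp [-0.072  -0.1076  0.0266] F [-2.44 -1.93  5.17] 18.2 w 0.013383749659181573
```

View pics/s13z.png

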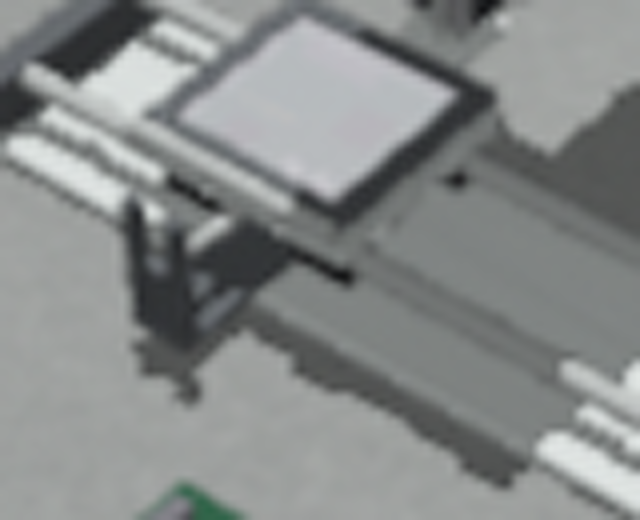

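```bash
for i in 1 2; do python3 -m handwheel '[{"dx":0,"dy":-0.02,"dz":0,"ax":0,"ay":0,"az":0},{"dx":0,"dy":0,"dz":0,"ax":0,"ay":0,"az":0}]' >/dev/null; python3 tcp.py; done
```

```text
stage tcp [-0.072  -0.1077  0.0266] F [-1.85  0.94  5.65] 18.45 w 0.013788852353030605
stage tcp [-0.0721 -0.1079  0.0266] F [-1.42  0.45  5.75] 18.65 w 0.013641817420110326
```

```bash
for i in 1 2 3; do python3 -m handwheel '[{"dx":0,"dy":0,"dz":0,"ax":0,"ay":0,"az":0},{"dx":0,"dy":0,"dz":0,"ax":0,"ay":0,"az":0}]' >/dev/null; python3 tcp.py; done
python3 - <<'E'
from h import *
from tcp import x
s=save('scene','s14');i=s['img'][:,:,::-1]
cv2.imwrite('pics/s14z.png',cv2.resize(i[140:235,190:290],None,fx=6,fy=6,interpolation=cv2.INTER_CUBIC))
w=save('wrist','w14'); t=save('top','t14')['img'][:,:,::-1]
cv2.imwrite('pics/t14z.png',cv2.resize(t[120:260,160:340],None,fx=4,fy=4,interpolation=cv2.INTER_CUBIC))
E
```

```text
stage tcp [-0.0721 -0.1079  0.0266] F [-1.27 -0.14  6.54] 18.85 w 0.013612869661426654
stage tcp [-0.072  -0.1078  0.0266] F [-0.76  0.77  5.53] 19.05 w 0.013783182646274017
stage tcp [-0.0721 -0.1079  0.0266] F [-1.83 -0.84  6.61] 19.25 w 0.013452777662992261
stage tcp [-0.0721 -0.1079  0.0266] F [-1.83 -0.84  6.61] 19.25 w 0.013452777662992261
```

View pics/s14z.png

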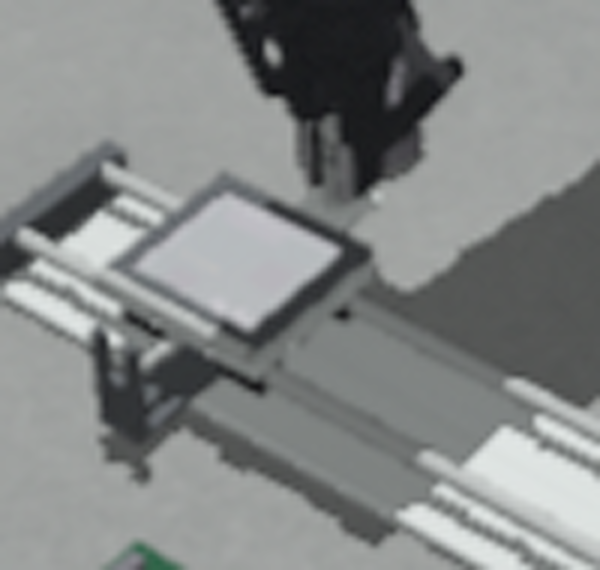

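View pics/t14z.png

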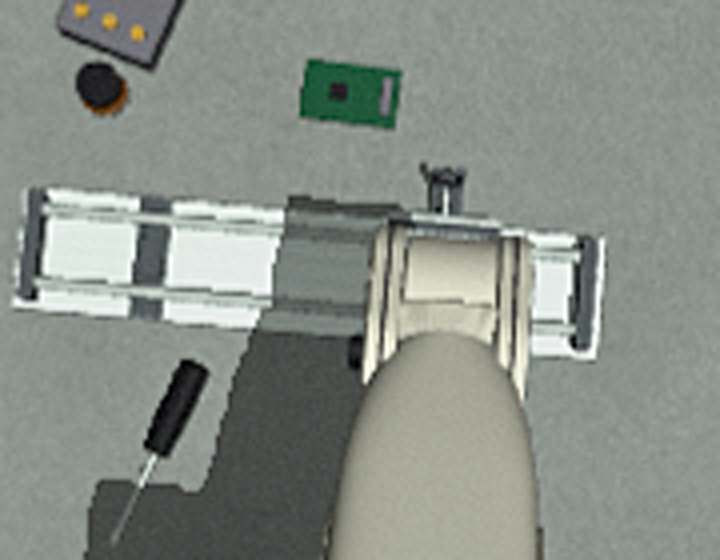

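View pics/w14.png

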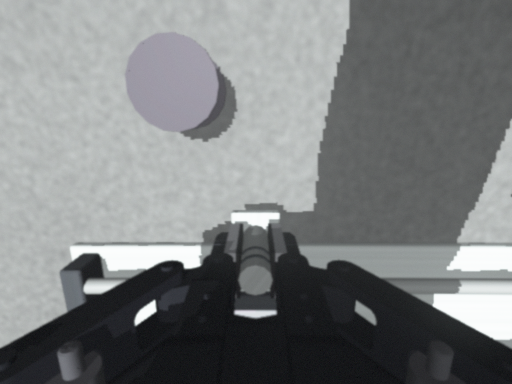

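```bash
python3 -c "
from workcell import bot
print(bot.job_done())"; python3 tcp.py
```

```text
the job is handed in; nothing more can be done
None
the job is handed in; nothing more can be done
```

I closed the cover, gripped the post, and slid the carriage into the notch by the forked upright. I handed the job in at about 19.3 s with the gripper still closed on the post. No verdict is reported.

**Cover:** I pulled it down with the closed fingertips and pressed until the force rose to about 16 N. The later pictures show it lying flat on the rim.

**Notch:**
- The sliding force rose to about 6 N on the first ridge. It turned to about -3 N as the ball pulled the carriage in, then settled near 0 N at stage y about -0.108 m.
- The last top picture shows the pointer between the fork's tines. The carriage stayed still over the last 0.6 s of checks.
- From the wrist pictures I had put the notch at -0.105 to -0.107 m, so they disagree with the felt position by 1 to 3 mm. I went by the forces and the fork.

**What went wrong or disagreed:**
- **Fingertip position:** the tips, when closed, stood about 20 mm behind the reported TCP, not 19 mm ahead as stated. My first attempt at the cover therefore passed over it without touching. I corrected for this from the pictures, and the contact height on the shut cover confirmed it.
- **Grip:** the opening reads about 13.5 mm on the 15 mm post. A steady upward force of about 5–6 N stayed on the wrist, which may be the fingertips resting on the bracket.
- **Other things:** the screwdriver, spool, spare board and jar look unmoved in the pictures. I never went near the rest and did not check them again.

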